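# Put the clean slicer inserts away in the pop-up caddy

## Robot

A 6-joint arm with a two-finger parallel gripper is mounted at the origin on a cart in front of the work surface, level with it; the furniture and walls round the work are solid. World frame = base frame: x ahead of the robot, y to its left, z up, the work surface at z = 0. Lengths are in m, angles in rad, forces in N, time in s.
With the tool pointing down it reaches from about 0.325 to 0.775 m from the base axis. Payload 9.3 kg.
Tool frame: the origin (TCP) lies at the very end of the fingers, on their centre line; the grasp point (between the pads) lies 19 mm behind it; z points along the fingers, y is the line along which they close (so a half turn about z gives the same grasp; the last joint's range is limited). The gripper opens to 85 mm and grips with 20 to 120 N. Pads are 22 mm wide; open, the fingers measure 114 mm over their backs; the gripper's body (76 mm by 85 mm) begins 54 mm behind the grasp point. The pads swing forward as they close: fully open they stand 13 mm farther back than shut.
Start: joints at [-1.281, 0.259, 0.021, 1.334, 0, 1.418], TCP at [0.236, -0.497, 0.231] pointing down, gripper open.
Joint ranges: [-3.04, 3.04], [-0.91, 1.82], [-1.04, 1.36], [-1.92, 1.95], [-1.52, 1.45], [-3.14, 3.14]. Speed limits (rad/s): [2.22, 2.22, 2.79, 3.14, 3.14, 3.14].

## Interface

Orientations are given as [roll, pitch, yaw] about the fixed x, y, z axes, in that order (R = Rz(yaw) Ry(pitch) Rx(roll)).
In Python, from cell import readout, cams, finish_job gives the robot as it stands.
- The arm moves only by the tool carry_out, never from a script. Its argument "rows" is a list of rows, each a list of 6 numbers: the shift along the tool's x, y, z in mm, then the turn, a rotation vector about the tool's x, y, z in degrees. A call has 1 to 10 rows; each row is the pose to reach, as a shift and turn from the pose commanded when the call began, along the tool's axes at that moment; what a row does not reach only later rows make up. A row lasts 1/8 s, in which the tool goes at most 62.5 mm and 10.7 degrees, less where a joint would pass 70% of its speed; a pose out of reach is approached as far as the arm can. A call with a gripper value outside its range is refused whole. "jaw" is the opening in per cent of the stroke, from 0 (shut) to 100 (fully open), set as the call begins (left out, the last holds). The fingers move at their own pace and stop on an object; "newtons" is the grip in N (left out, the last holds). Time passes only in rows, so rows that repeat a pose let the fingers close. It gives the time, the measured TCP pose, the force, the opening and the grip force at its end, in the units of the state.
- readout.sense(): the state, without advancing time (a new reading comes with each control period).
- cams.capture(name): name is "side" or "top"; returns a dict with "frame" (400x640x3 uint8, red, green, blue), "z_map" (400x640 float32, m along the optical axis (not along the pixel's ray), 0 where there is no reading), "fx", "fy", "cx", "cy" (pixels), "D" ([k1, k2, p1, p2, k3] as OpenCV has them; the pictures are not rectified), "world_from_camera" (4x4, takes a point from camera to world coordinates). Camera axes: x right, y down, z forward; pixel columns grow to the right and rows downward; lengths in m; the calibration is good to about 2 mm. A picture is of the moment at which its call begins.
- finish_job(): hands the job in; it is judged then, once.
The state is a dict: "time_s": time; "q": joint angles; "qd": joint speeds; "tau": joint torques, N m; "ee_pos": TCP position; "ee_rot": TCP orientation; "wrist_force": force on the tool from outside, world axes, zero at the start; "moment": the same for the moment, N m; "grip_width": opening from 0.0 (shut) to 1.0 (fully open); "grasp_force": force on a finger pad.
Only numpy, scipy, OpenCV 4.12 (cv2) and the standard library are available. Lean on these libraries where they do the work, as an engineer would, in place of code of your own. Each camera call takes 0.05 s, during which the arm holds its last target. There are 200 camera calls.

## Task

The clean slicer inserts are standing in the wooden drying rack. Press the caddy's push pad down and let go so that its carriage pops up and stays up, draw each insert up out of the rack and slide it edgewise right down into an empty slot of the raised carriage, one to a slot; then press the pad down again so that the carriage, with all the inserts in it, latches down in its case and stays down when you let go. Leave the other things on the worktop where they are.

Things in the scene. Friction and masses are not known exactly. Their poses are not given: they have to be found in the camera images.
- insert0: Slicer insert: upright aluminium plate, one long dark slit; 84 mm wide (x), 5 thick (y), 80 tall (z), with a black grip bar along its top: 56 long (x), 12 thick (y), 80 to 100 mm above the lower edge. 0.07 kg. Origin: middle of the lower edge. Starts in any slot of the rack, in the rack's x-z plane, where it may lean 6 degrees. May be absent (None): three or four are there.
- insert1: Slicer insert: upright aluminium plate, two rows of dark round holes; 84 mm wide (x), 5 thick (y), 80 tall (z), with a black grip bar along its top: 56 long (x), 12 thick (y), 80 to 100 mm above the lower edge. 0.07 kg. Origin: middle of the lower edge. Starts in any slot of the rack, in the rack's x-z plane, where it may lean 6 degrees. May be absent (None): three or four are there.
- insert2: Slicer insert: upright aluminium plate, six upright dark slits; 84 mm wide (x), 5 thick (y), 80 tall (z), with a black grip bar along its top: 56 long (x), 12 thick (y), 80 to 100 mm above the lower edge. 0.07 kg. Origin: middle of the lower edge. Starts in any slot of the rack, in the rack's x-z plane, where it may lean 6 degrees. May be absent (None): three or four are there.
- insert3: Slicer insert: upright aluminium plate, three wavy dark slits; 84 mm wide (x), 5 thick (y), 80 tall (z), with a black grip bar along its top: 56 long (x), 12 thick (y), 80 to 100 mm above the lower edge. 0.07 kg. Origin: middle of the lower edge. Starts in any slot of the rack, in the rack's x-z plane, where it may lean 6 degrees. May be absent (None): three or four are there.
- rack: Loose wooden drying rack, 104 mm (x) by 198 (y) by 36 high, 0.9 kg. Origin: centre of its underside. Four slots along its x, at y = -72, -24, +24 and +72 mm, each 8 mm wide and 94 long; their floors lie 8 mm above the worktop, so an insert stands 28 mm deep. It may get knocked aside; inserts in it go with it.
- caddy: Fixed grey case with a steel rim, 112 mm (x) by 272 (y), rim 118 mm above the worktop, open on top. Origin: centre of its underside. In it a grey carriage moves up and down, with four slots (toward the -y end) and a push-pad column (at the +y end).
- carriage (a joint): Height of the sprung carriage (m): 0 to 0.002 latched down, 0.047 up, -0.0115 hard stop. Push-push latch: each press to the hard stop and release toggles it (down to up, up to down); it rises within 1 s. A press that stops less than 8 mm below the latched height toggles nothing: press right to the stop. Pressing takes 3 to 7 N when up, 6 to 10 N latched, about 10 to 13 N at the stop.
- pad (a point): Centre of the upper face of the black rubber push pad, 52 mm (x) by 40 (y), at y = +102 mm in the caddy's frame; axes as the caddy's, z up. Moves with the carriage: 129 mm above the worktop latched down, 175 mm when up.
- slot0 (a point): Centre of the floor of a carriage slot, y = -104 mm in the caddy's frame, axes as the caddy's; moves with the carriage (17 mm above the worktop latched down, 63 mm up). The slot runs along x: 90 mm long, 9 wide, 50 deep, mouth bevelled 5 mm at 45 degrees (ends 4 mm); ribs between slots are solid, 39 mm. A seated insert has its origin here, its plane in x-z, either way round.
- slot1 (a point): Centre of the floor of a carriage slot, y = -56 mm in the caddy's frame, axes as the caddy's; moves with the carriage (17 mm above the worktop latched down, 63 mm up). The slot runs along x: 90 mm long, 9 wide, 50 deep, mouth bevelled 5 mm at 45 degrees (ends 4 mm); ribs between slots are solid, 39 mm. A seated insert has its origin here, its plane in x-z, either way round.
- slot2 (a point): Centre of the floor of a carriage slot, y = -8 mm in the caddy's frame, axes as the caddy's; moves with the carriage (17 mm above the worktop latched down, 63 mm up). The slot runs along x: 90 mm long, 9 wide, 50 deep, mouth bevelled 5 mm at 45 degrees (ends 4 mm); ribs between slots are solid, 39 mm. A seated insert has its origin here, its plane in x-z, either way round.
- slot3 (a point): Centre of the floor of a carriage slot, y = 40 mm in the caddy's frame, axes as the caddy's; moves with the carriage (17 mm above the worktop latched down, 63 mm up). The slot runs along x: 90 mm long, 9 wide, 50 deep, mouth bevelled 5 mm at 45 degrees (ends 4 mm); ribs between slots are solid, 39 mm. A seated insert has its origin here, its plane in x-z, either way round.
- teaspoon: Bystander: metal teaspoon, 138 mm, lying flat between caddy and rack.
- pepper: Bystander: pepper shaker, 44 mm across, 90 mm high, behind.
- tin: Bystander: round tin, 75 mm across, 58 mm high, behind.
- spectacles: Bystander: spectacles, 141 by 142 by 42 mm, behind.
Mind the look-alikes: they are no part of the job. Leave any purple look-alike of the insert0 alone. What is shaped like the insert2 but red is not meant.

How it is judged:
On the way, in this order (a step that is already met when the one before it is completed fails the run):
1. the carriage has popped up and stays up (value of joint carriage above 0.04 m), for 0.4 s.
2. every insert stands fully home in a slot of the raised carriage (z of insert0 in the frame of slot0 between -0.005 and 0.006 m and x of insert0 in the frame of slot0 between -0.008 and 0.008 m and y of insert0 in the frame of slot0 between -0.008 and 0.152 m and angle between each of insert0, insert1, insert2, insert3's own z axis and vertical below 0.15 rad and z of insert1 in the frame of slot0 between -0.005 and 0.006 m and x of insert1 in the frame of slot0 between -0.008 and 0.008 m and y of insert1 in the frame of slot0 between -0.008 and 0.152 m and z of insert2 in the frame of slot0 between -0.005 and 0.006 m and x of insert2 in the frame of slot0 between -0.008 and 0.008 m and y of insert2 in the frame of slot0 between -0.008 and 0.152 m and z of insert3 in the frame of slot0 between -0.005 and 0.006 m and x of insert3 in the frame of slot0 between -0.008 and 0.008 m and y of insert3 in the frame of slot0 between -0.008 and 0.152 m and value of joint carriage above 0.035 m), for 0.3 s.
3. the carriage is latched down with the inserts in it (value of joint carriage between -0.004 and 0.005 m), for 0.5 s.
At the end, for the whole second after the job is handed in: Every insert present stands in a carriage slot: its lower edge within 6 mm of the slot floor, within 8 mm of the slot's middle along the slot, upright within 0.15 rad, at rest; and the carriage is latched down (joint between -4 and +5 mm) by itself (all of step 3 and z of insert0 in the frame of slot0 between -0.005 and 0.006 m and x of insert0 in the frame of slot0 between -0.008 and 0.008 m and y of insert0 in the frame of slot0 between -0.008 and 0.152 m and angle between each of insert0, insert1, insert2, insert3's own z axis and vertical below 0.15 rad and z of insert1 in the frame of slot0 between -0.005 and 0.006 m and x of insert1 in the frame of slot0 between -0.008 and 0.008 m and y of insert1 in the frame of slot0 between -0.008 and 0.152 m and z of insert2 in the frame of slot0 between -0.005 and 0.006 m and x of insert2 in the frame of slot0 between -0.008 and 0.008 m and y of insert2 in the frame of slot0 between -0.008 and 0.152 m and z of insert3 in the frame of slot0 between -0.005 and 0.006 m and x of insert3 in the frame of slot0 between -0.008 and 0.008 m and y of insert3 in the frame of slot0 between -0.008 and 0.152 m and linear speed of each of insert0, insert1, insert2, insert3 below 0.03 m/s); the robot touches nothing.
It fails at once if a bystander (teaspoon, pepper shaker, tin, spectacles) is moved more than 30 mm (distance of any of teaspoon, pepper, tin, spectacles from where it was at the start of the episode above 0.03 m).
Of insert0, insert1, insert2, insert3 only 3 to 4 are there at a start; the rules pass over those that are not, and their reading is None.
At some moment in a run one of rack may be knocked a few centimetres aside while the robot is not near it.
It also fails if it takes over 210 s, if anything falls off the work surface, if the arm or the gripper's body presses on something with over 40 N, if the wrist force passes 120 N, or if a joint passes its speed limit or range.

## Working session

There is one attempt and no reset: what is moved stays moved. The work goes in short steps, Python scripts to look and compute and a tool call to move; the robot and the scene stay as the last step left them, time stands still between calls to the robot, and variables do not carry over. Pictures are saved under pics/ and viewed, at most 14 in all, crops included, and the job is handed in when it is done.

Besides the shell and the picture viewer there is one more tool, called in YAML: its name, and indented under it one key for each argument. carry_out: Moves the arm, as the interface text tells. Its arguments: {"type":"object","properties":{"rows":{"type":"array","items":{"type":"array","items":{"type":"number"}}},"jaw":{"type":"number"},"newtons":{"type":"number"}},"required":["rows"]}

```bash
ls; mkdir -p pics
cat > h.py <<'E'
import numpy as np, cv2
from cell import readout, cams
from scipy.spatial.transform import Rotation as R
def cap(n):
    c=cams.capture(n); np.save(f'/tmp/{n}.npy',c,allow_pickle=True); return c
def load(n): return np.load(f'/tmp/{n}.npy',allow_pickle=True).item()
def cloud(c):
    h,w=c['z_map'].shape
    v,u=np.mgrid[:h,:w]
    K=np.array([[c['fx'],0,c['cx']],[0,c['fy'],c['cy']],[0,0,1]])
    p=cv2.undistortPoints(np.stack([u,v],-1).reshape(-1,1,2).astype(float),K,np.array(c['D'])).reshape(h,w,2)
    z=c['z_map']; T=np.array(c['world_from_camera'])
    P=np.dstack([p[...,0]*z,p[...,1]*z,z])@T[:3,:3].T+T[:3,3]
    P[z==0]=np.nan
    return P
E
python3 - <<'E'
from h import *
for n in('side','top'):
    c=cap(n); cv2.imwrite(f'pics/{n}0.png',c['frame'][...,::-1]); print(n,np.round(c['world_from_camera'],3),c['fx'],c['D'])
print(readout.sense())
E
```

```text
pics
side [[ 1.    -0.016  0.008  0.586]
 [-0.015 -0.521  0.853 -0.899]
 [-0.01  -0.853 -0.522  0.664]
 [ 0.     0.     0.     1.   ]] 434.5931253296713 [0.02464544 0.         0.         0.         0.        ]
top [[ 0.023 -0.994  0.105  0.424]
 [-1.    -0.022  0.012 -0.047]
 [-0.01  -0.105 -0.994  1.365]
 [ 0.     0.     0.     1.   ]] 407.8945526846024 [0.01185023 0.         0.         0.         0.        ]
{'time_s': 0.1, 'q': array([-1.28059226e+00,  2.59130015e-01,  2.08781647e-02,  1.33372638e+00,
        7.19731386e-06,  1.41820968e+00]), 'qd': array([ 0.00097115, -0.00138433,  0.0013511 , -0.00049331,  0.00028051,
        0.00028196]), 'tau': array([ 5.14680767e-03, -5.56694734e+01,  3.45070016e+01,  1.15800864e-02,
       -1.55842063e-04, -3.63967092e-05]), 'ee_pos': array([ 0.23558833, -0.49671961,  0.23074577]), 'ee_rot': array([-3.14042557e+00, -1.86757692e-04,  4.42790595e-01]), 'wrist_force': array([-0.36083848,  0.39819088, -0.9963088 ]), 'moment': array([ 0.07875566, -0.03104   , -0.00494469]), 'grasp_force': 0.0, 'grip_width': 0.9976071923846331}
```

View pics/side0.png

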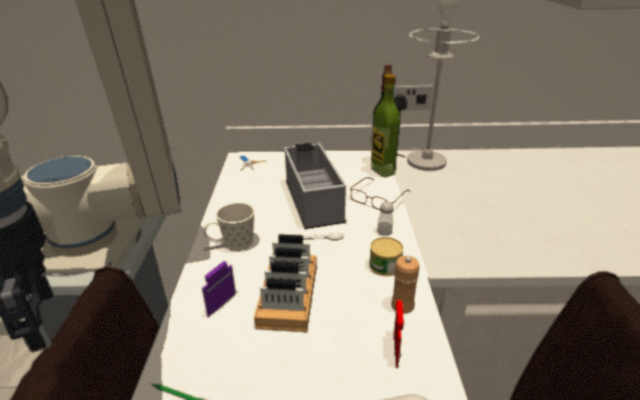

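View pics/top0.png

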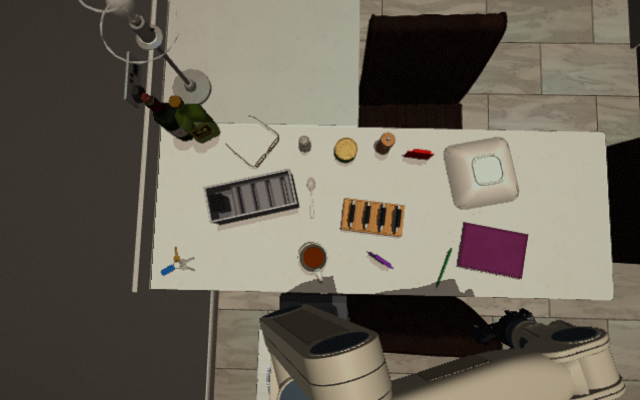

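The side view shows four inserts in the wooden rack, with bars near (291,238), (291,252), (288,267) and (283,284). The purple look-alike is at side (219,289), top (380,260), and the red one is at side (399,333), top (418,154); I'll touch neither. The caddy is at top (252,197), with its pad at the left end (218,205). Next I measure the poses.

Run:
```python
from h import *
c=load('top');P=cloud(c);f=c['frame'].astype(int)
m=np.zeros(f.shape[:2],bool);m[160:230,195:305]=1
q=P[m&(abs(P[...,2]-.118)<.006)][:,:2]
r=cv2.minAreaRect((q*1000).astype(np.float32));print('rim',len(q),r)
q=P[m&(P[...,2]>.124)];print('pad>.124',len(q),np.median(q,0),cv2.minAreaRect((q[:,:2]*1000).astype(np.float32)))
m[:]=0;m[185:250,325:420]=1
hsv=cv2.cvtColor(c['frame'],cv2.COLOR_RGB2HSV)
q=P[m&(abs(P[...,2]-.036)<.006)&(hsv[...,1]>90)]
print('rack',len(q),np.median(q,0),cv2.minAreaRect((q[:,:2]*1000).astype(np.float32)))
b=m&(P[...,2]>.085)
n,l,s,ce=cv2.connectedComponentsWithStats(b.astype(np.uint8))
for i in range(1,n):
    q=P[l==i]
    if len(q)>15: print('bar',len(q),ce[i].round(),np.median(q,0).round(4),cv2.minAreaRect((q[:,:2]*1000).astype(np.float32)))
a=cv2.resize(c['frame'][150:250,195:420,::-1],None,fx=3.5,fy=3.5,interpolation=cv2.INTER_CUBIC)
s=load('side')['frame'][220:340,190:330,::-1]
s=cv2.resize(s,None,fx=2,fy=2,interpolation=cv2.INTER_CUBIC)
o=np.zeros((592,790,3),np.uint8);o[:350,:787]=a[:350,:787];o[352:592,:280]=s;cv2.imwrite('pics/crop1.png',o)
```

```text
rim 486 ((568.9131469726562, 186.62542724609375), (113.84212493896484, 274.0528869628906), 13.779950141906738)
pad>.124 217 [0.54444171 0.28480086 0.12953396] ((544.100830078125, 285.34820556640625), (51.01299285888672, 40.276573181152344), 14.52947998046875)
rack 1304 [ 0.51406791 -0.1986656   0.03532441] ((516.1823120117188, -202.71783447265625), (197.9049835205078, 104.02599334716797), 84.39556121826172)
bar 87 [351. 213.] [ 0.5217 -0.1312  0.1058] ((520.5982666015625, -130.34976196289062), (12.212742805480957, 82.21543884277344), 82.87606811523438)
bar 86 [367. 215.] [ 0.517  -0.1779  0.1057] ((518.1986694335938, -178.4608917236328), (12.270406723022461, 81.81541442871094), 83.54375457763672)
bar 96 [382. 217.] [ 0.5119 -0.2245  0.1054] ((512.982177734375, -225.9709014892578), (12.703288078308105, 82.14636993408203), 83.04310607910156)
bar 87 [398. 218.] [ 0.5101 -0.2732  0.1061] ((514.2364501953125, -274.3636169433594), (12.815675735473633, 69.53125), 84.74422454833984)
```

View pics/crop1.png

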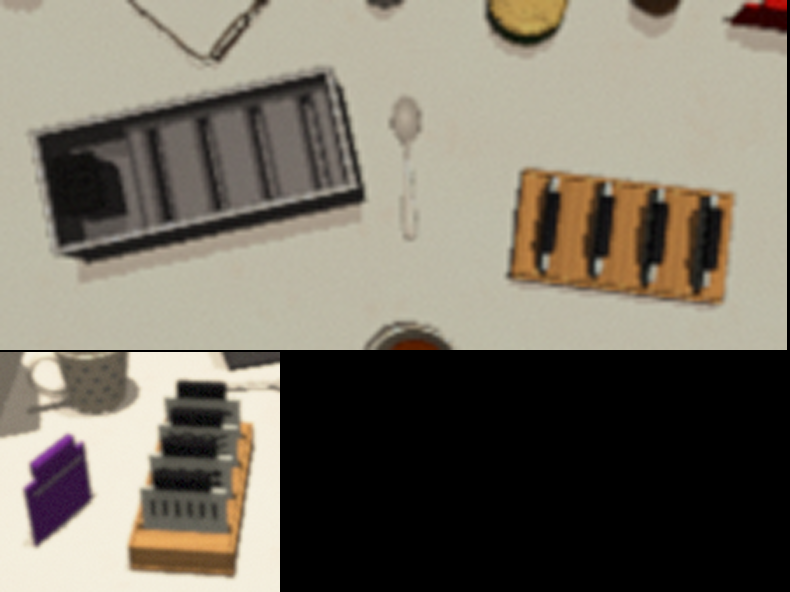

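The top crop shows the caddy pad at its left end and the four slots to the right. The rack holds four aluminium inserts with black bars at top pixels (351,213), (367,215), (382,217) and (398,218). Dimensions agree with the description: caddy 114×274 mm at yaw 13.8°, pad z 129.5 mm, rack 198×104 mm at yaw -5.6°.

```bash
cat >> h.py <<'E'
CY=np.radians(13.8); CC=np.array([568.9,186.6])
def cad(y): return CC+y*np.array([-np.sin(CY),np.cos(CY)])
def plan(wps, p0=None, y0=None):
    """wps: (x,y,z mm, yaw deg, nrows); prints tool-frame rows from the current pose"""
    s=readout.sense(); p=np.array(s['ee_pos'])*1000; r0=R.from_euler('xyz',s['ee_rot'])
    yaw=np.degrees(s['ee_rot'][2])
    print('at',p.round(1),np.degrees(s['ee_rot']).round(2),'t',s['time_s'],'F',np.round(s['wrist_force'],1),s['grip_width'])
    a=p; cy=yaw; out=[]
    for x,y,z,w,n in wps:
        w=cy+(w-cy+180)%360-180
        for k in range(1,n+1):
            q=a+(np.array([x,y,z])-a)*k/n; yy=cy+(w-cy)*k/n
            rt=R.from_euler('xyz',[np.pi,0,np.radians(yy)])
            d=r0.inv().apply(q-p); rv=np.degrees((r0.inv()*rt).as_rotvec())
            out.append([float(round(v,1))+0. for v in [*d,*rv]])
        a=np.array([x,y,z]); cy=w
    print(str(out))
E
python3 - <<'E'
from h import *
plan([(390,-106,260,109,8),(*cad(102),200,193.8,8)])
E
```

```text
at [ 235.6 -496.7  230.7] [-1.7993e+02 -1.0000e-02  2.5370e+01] t 0.1 F [-0.4  0.4 -1. ] 0.9976071923846331
[[38.4, -35.9, -3.6, -0.1, 0.0, -10.5], [76.7, -71.7, -7.2, -0.1, 0.0, -20.9], [115.1, -107.6, -10.8, -0.1, 0.0, -31.4], [153.5, -143.5, -14.4, -0.1, 0.0, -41.8], [191.8, -179.3, -18.0, -0.1, 0.0, -52.3], [230.2, -215.2, -21.6, -0.1, 0.0, -62.7], [268.6, -251.0, -25.3, -0.1, -0.1, -73.2], [306.9, -286.9, -28.9, 0.0, -0.1, -83.6], [345.4, -322.9, -21.3, 0.0, -0.1, -94.2], [383.8, -358.8, -13.8, 0.0, -0.1, -104.8], [422.2, -394.8, -6.2, 0.0, -0.1, -115.4], [460.7, -430.7, 1.3, 0.0, -0.1, -126.0], [499.1, -466.7, 8.9, 0.0, -0.1, -136.6], [537.5, -502.6, 16.4, 0.0, -0.1, -147.2], [576.0, -538.6, 24.0, 0.0, -0.1, -157.8], [614.4, -574.5, 31.5, 0.0, -0.1, -168.4]]
```

carry_out:
  rows:
    - [38, -36, -4, 0, 0, -10]
    - [77, -72, -7, 0, 0, -20]
    - [115, -108, -11, 0, 0, -30]
    - [153, -143, -14, 0, 0, -40]
    - [192, -179, -18, 0, 0, -50]
    - [230, -215, -22, 0, 0, -60]
    - [269, -251, -25, 0, 0, -70]
    - [307, -287, -29, 0, 0, -80]
    - [345, -323, -29, 0, 0, -90]
    - [384, -359, -29, 0, 0, -100]
  jaw: 0
  newtons: 40

```text
time_s: 1.35
ee_pos: [0.429, -0.0063, 0.2603]
ee_rot: [3.142, 0.0, 2.194]
wrist_force: [0.3, -0.5, -0.4]
grip_width: -0.003
grasp_force: 0.0
```

Run:
```python
from h import *
plan([(*cad(102),190,193.8,8),(*cad(102),150,193.8,2)])
```

```text
at [429.   -6.3 260.3] [1.800e+02 1.000e-02 1.257e+02] t 1.35 F [ 0.3 -0.5 -0.4] -0.0032504140805877887
[[21.2, 33.0, 8.8, 0.0, 0.0, -8.5], [42.4, 66.0, 17.6, 0.0, 0.0, -17.0], [63.6, 99.1, 26.3, 0.0, 0.0, -25.5], [84.9, 132.1, 35.1, 0.0, 0.0, -34.1], [106.1, 165.1, 43.9, 0.0, 0.0, -42.6], [127.3, 198.1, 52.7, 0.0, 0.0, -51.1], [148.5, 231.1, 61.5, 0.0, 0.0, -59.6], [169.7, 264.2, 70.3, 0.0, 0.0, -68.1], [169.7, 264.2, 90.3, 0.0, 0.0, -68.1], [169.7, 264.2, 110.3, 0.0, 0.0, -68.1]]
```

carry_out:
  rows:
    - [21, 33, 9, 0, 0, -9]
    - [42, 66, 18, 0, 0, -17]
    - [64, 99, 26, 0, 0, -26]
    - [85, 132, 35, 0, 0, -34]
    - [106, 165, 44, 0, 0, -43]
    - [127, 198, 53, 0, 0, -51]
    - [149, 231, 62, 0, 0, -60]
    - [170, 264, 70, 0, 0, -68]
    - [170, 264, 95, 0, 0, -68]
    - [170, 264, 120, 0, 0, -68]

```text
time_s: 2.6
ee_pos: [0.5455, 0.284, 0.1389]
ee_rot: [-3.141, -0.001, -2.907]
wrist_force: [-0.3, -0.3, -0.5]
grip_width: 0.0
grasp_force: 0.0
```

Run:
```python
from h import *
plan([(*cad(102),118,193.8,1)])
```

```text
at [545.5 284.  138.9] [-1.7999e+02 -5.0000e-02 -1.6657e+02] t 2.6 F [-0.3 -0.3 -0.5] 8.710432827362474e-05
[[0.5, 1.9, 20.9, 0.0, 0.0, -0.4]]
```

carry_out:
  rows:
    - [0, 1, 8, 0, 0, 0]
    - [0, 1, 14, 0, 0, 0]
    - [0, 1, 18, 0, 0, 0]
    - [0, 1, 21, 0, 0, 0]
    - [0, 1, 23, 0, 0, 0]
    - [0, 1, 23, 0, 0, 0]

```text
time_s: 3.35
ee_pos: [0.5451, 0.2844, 0.1196]
ee_rot: [3.141, 0.001, -2.908]
wrist_force: [-6.7, -2.0, 10.2]
grip_width: 0.001
grasp_force: 5.4
```

carry_out:
  rows:
    - [0, 0, 2, 0, 0, 0]
    - [0, 0, 4, 0, 0, 0]
    - [0, 0, 5, 0, 0, 0]
    - [0, 0, 5, 0, 0, 0]

```text
time_s: 3.85
ee_pos: [0.5452, 0.2845, 0.1163]
ee_rot: [3.141, 0.003, -2.908]
wrist_force: [-12.3, -2.6, 25.1]
grip_width: -0.002
grasp_force: 12.8
```

carry_out:
  rows:
    - [0, 0, -15, 0, 0, 0]
    - [0, 0, -35, 0, 0, 0]
    - [0, 0, -60, 0, 0, 0]
    - [0, 0, -85, 0, 0, 0]
    - [0, 0, -110, 0, 0, 0]
    - [0, 0, -120, 0, 0, 0]
    - [0, 0, -120, 0, 0, 0]
  jaw: 35

```text
time_s: 4.72
ee_pos: [0.5457, 0.2844, 0.2329]
ee_rot: [3.141, 0.002, -2.908]
wrist_force: [0.5, -0.5, -0.6]
grip_width: 0.35
grasp_force: 0.0
```

```bash
cat >> h.py <<'E'
def meas(tag=None):
    c=cap('top');P=cloud(c);hsv=cv2.cvtColor(c['frame'],cv2.COLOR_RGB2HSV)
    if tag: cv2.imwrite(f'pics/{tag}.png',c['frame'][...,::-1])
    m=np.zeros(P.shape[:2],bool);m[165:280,315:440]=1
    q=P[m&(abs(P[...,2]-.036)<.006)&(hsv[...,1]>90)&(hsv[...,0]<25)]
    r=cv2.minAreaRect((q[:,:2]*1000).astype(np.float32));print('rack',len(q),r)
    b=m&(P[...,2]>.09)&(P[...,2]<.125)&(hsv[...,2]<70)
    n,l,s,ce=cv2.connectedComponentsWithStats(b.astype(np.uint8))
    for i in range(1,n):
        q=P[l==i]
        if len(q)>15:
            print('bar',len(q),ce[i].round(),(np.median(q,0)*1000).round(1),cv2.minAreaRect((q[:,:2]*1000).astype(np.float32)))
    m[:]=0;m[160:240,190:310]=1
    for lo,hi,t in((.165,.19,'pad up'),(.105,.123,'ribs/rim')):
        q=P[m&(P[...,2]>lo)&(P[...,2]<hi)]
        if len(q)>9: print(t,len(q),(np.median(q,0)*1000).round(1),cv2.minAreaRect((q[:,:2]*1000).astype(np.float32)))
E
python3 - <<'E'
from h import *
meas('up')
print(readout.sense()['ee_pos'])
E
```

```text
rack 1332 ((493.7166442871094, -146.28164672851562), (177.78713989257812, 336.0748596191406), 21.606996536254883)
bar 71 [352. 213.] [ 521.7 -131.2  106.8] ((520.7305297851562, -130.7477569580078), (12.006385803222656, 53.415897369384766), 83.89927673339844)
bar 71 [367. 214.] [ 519.7 -178.   106.7] ((518.4171752929688, -178.5146942138672), (11.925151824951172, 53.06316375732422), 85.9464111328125)
bar 77 [382. 216.] [ 514.7 -224.9  106.7] ((513.4420776367188, -226.43746948242188), (12.493718147277832, 54.11888122558594), 84.6736068725586)
bar 79 [398. 218.] [ 509.8 -273.1  106. ] ((510.84600830078125, -273.8382873535156), (12.515640258789062, 52.88420867919922), 83.3497085571289)
pad up 120 [531.4 280.6 174.7] ((532.627197265625, 281.56658935546875), (27.107824325561523, 38.84940719604492), 13.742708206176758)
ribs/rim 2124 [575.3 159.  112.5] ((568.895263671875, 186.56704711914062), (113.8482437133789, 273.6912841796875), 13.812209129333496)
[0.54540417 0.28430923 0.23198217]
```

View pics/up.png

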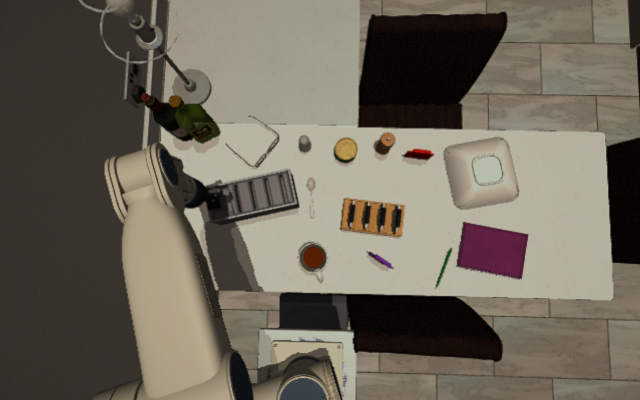

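The carriage is up: pad z 174.7 mm and ribs at 112.5 mm. The rack hasn't moved. Next I check the slot positions and plan the first grasp, the bar at top (352,213).

Run:
```python
from h import *
P=cloud(load('top'));m=np.zeros(P.shape[:2],bool);m[160:240,190:310]=1
q=P[m&(P[...,2]<.15)&(P[...,2]>.03)]*1000
d=q[:,:2]-CC; yl=d@[-np.sin(CY),np.cos(CY)]; xl=d@[np.cos(CY),np.sin(CY)]
k=(abs(xl)<35)
for a in range(-124,64,4):
    z=q[k&(yl>=a)&(yl<a+4),2]; print(a+2,len(z),z.mean().round(0) if len(z) else '',end='; ')
print()
plan([(521,-131,205,174.4,8),(521,-131,150,174.4,2)])
```

```text
-122 31 112.0; -118 28 113.0; -114 28 112.0; -110 28 110.0; -106 7 63.0; -102 27 62.0; -98 51 93.0; -94 30 112.0; -90 29 112.0; -86 29 112.0; -82 30 112.0; -78 26 112.0; -74 31 113.0; -70 31 112.0; -66 28 112.0; -62 24 108.0; -58 1 104.0; -54 22 63.0; -50 67 92.0; -46 29 112.0; -42 29 112.0; -38 27 112.0; -34 30 113.0; -30 29 112.0; -26 27 112.0; -22 31 112.0; -18 27 113.0; -14 24 109.0; -10 1 106.0; -6 9 63.0; -2 80 91.0; 2 32 112.0; 6 28 113.0; 10 29 112.0; 14 27 112.0; 18 31 112.0; 22 29 113.0; 26 29 113.0; 30 27 112.0; 34 21 109.0; 38 0 ; 42 7 93.0; 46 90 92.0; 50 29 113.0; 54 30 112.0; 58 25 113.0; 62 24 110.0; 
at [545.4 284.3 232. ] [ 180.     -0.   -166.63] t 4.775 F [-0.8 -0.4 -1. ] 0.3507459036247422
[[15.0, -49.8, 3.4, 0.0, 0.0, 2.4], [29.9, -99.6, 6.7, 0.0, 0.0, 4.7], [44.9, -149.4, 10.1, 0.0, 0.0, 7.1], [59.9, -199.2, 13.5, 0.0, 0.0, 9.5], [74.8, -249.0, 16.9, 0.0, 0.0, 11.9], [89.8, -298.8, 20.2, 0.0, 0.0, 14.2], [104.8, -348.6, 23.6, 0.0, 0.0, 16.6], [119.8, -398.4, 27.0, 0.0, 0.0, 19.0], [119.7, -398.4, 54.5, 0.0, 0.0, 19.0], [119.7, -398.4, 82.0, 0.0, 0.0, 19.0]]
```

carry_out:
  rows:
    - [15, -50, 3, 0, 0, 2.4]
    - [30, -100, 7, 0, 0, 4.7]
    - [45, -149, 10, 0, 0, 7]
    - [60, -199, 13, 0, 0, 9.5]
    - [75, -249, 17, 0, 0, 12]
    - [90, -299, 20, 0, 0, 14]
    - [105, -349, 24, 0, 0, 16.6]
    - [120, -398, 27, 0, 0, 19]
    - [120, -398, 50, 0, 0, 19]
    - [120, -398, 75, 0, 0, 19]

```text
time_s: 6.02
ee_pos: [0.5201, -0.1314, 0.1556]
ee_rot: [3.141, -0.001, 3.041]
wrist_force: [-0.1, -0.3, -1.1]
grip_width: 0.353
grasp_force: 0.0
```

Run:
```python
from h import *
plan([(521,-131,120,174.4,2),(521,-131,82,174.4,4)])
```

```text
at [ 520.1 -131.4  155.6] [ 1.7998e+02 -7.0000e-02  1.7426e+02] t 6.025 F [-0.1 -0.3 -1.1] 0.35320762544010353
[[-0.4, 0.3, 17.8, 0.0, -0.1, -0.1], [-0.9, 0.5, 35.6, 0.0, -0.1, -0.1], [-0.9, 0.5, 45.1, 0.0, -0.1, -0.1], [-0.9, 0.5, 54.6, 0.0, -0.1, -0.1], [-0.9, 0.5, 64.1, 0.0, -0.1, -0.1], [-0.9, 0.5, 73.6, 0.0, -0.1, -0.1]]
```

carry_out:
  rows:
    - [-1, 0.5, 20, 0, 0, 0]
    - [-1, 0.5, 40, 0, 0, 0]
    - [-1, 0.5, 55, 0, 0, 0]
    - [-1, 0.5, 66, 0, 0, 0]
    - [-1, 0.5, 74, 0, 0, 0]
    - [-1, 0.5, 74, 0, 0, 0]

```text
time_s: 6.78
ee_pos: [0.5216, -0.1301, 0.0829]
ee_rot: [3.141, -0.001, 3.043]
wrist_force: [-0.8, -0.3, -0.4]
grip_width: 0.353
grasp_force: 0.0
```

carry_out:
  rows:
    - [0, 0, 0, 0, 0, 0]
    - [0, 0, 0, 0, 0, 0]
    - [0, 0, 0, 0, 0, 0]
    - [0, 0, 0, 0, 0, 0]
  jaw: 0
  newtons: 40

```text
time_s: 7.28
ee_pos: [0.5222, -0.1305, 0.0839]
ee_rot: [-3.141, 0.001, 3.043]
wrist_force: [-0.5, -1.5, 5.8]
grip_width: 0.13
grasp_force: 41.0
```

Run:
```python
from h import *
print(cad(40),cad(-8),cad(-56),cad(-104))
plan([(522,-130.5,215,174.4,4),(*cad(40),215,193.8,6)])
```

```text
[559.3586617 225.4453712] [570.80826766 178.83092576] [582.25787362 132.21648033] [593.70747959  85.60203489]
at [ 522.2 -130.5   83.9] [-1.7997e+02  7.0000e-02  1.7437e+02] t 7.275 F [-0.5 -1.5  5.8] 0.13036003963178205
[[0.0, 0.0, -32.8, 0.0, 0.1, 0.0], [0.0, -0.1, -65.6, 0.0, 0.1, 0.0], [0.0, -0.1, -98.4, 0.0, 0.1, 0.0], [0.0, -0.1, -131.1, 0.0, 0.1, 0.0], [-0.4, 59.5, -131.2, 0.0, 0.1, -3.3], [-0.7, 119.2, -131.2, 0.0, 0.1, -6.5], [-1.1, 178.8, -131.2, 0.0, 0.1, -9.7], [-1.5, 238.5, -131.3, 0.0, 0.1, -13.0], [-1.9, 298.1, -131.3, 0.0, 0.1, -16.2], [-2.2, 357.8, -131.3, 0.0, 0.1, -19.4]]
```

carry_out:
  rows:
    - [0, 0, -15, 0, 0, 0]
    - [0, 0, -45, 0, 0, 0]
    - [0, 0, -90, 0, 0, 0]
    - [0, 0, -135, 0, 0, 0]
    - [0, 50, -135, 0, 0, -3]
    - [0, 110, -135, 0, 0, -6]
    - [-1, 170, -135, 0, 0, -10]
    - [-1, 230, -135, 0, 0, -13]
    - [-2, 290, -135, 0, 0, -16]
    - [-2, 335, -135, 0, 0, -19.4]
  newtons: 60

```text
time_s: 8.52
ee_pos: [0.5561, 0.2056, 0.2189]
ee_rot: [3.141, -0.0, -2.898]
wrist_force: [1.3, -0.3, -0.1]
grip_width: 0.128
grasp_force: 60.1
```

Run:
```python
from h import *
plan([(*cad(40),215,193.8,2),(*cad(40),185,193.8,2)])
c=cap('side');cv2.imwrite('pics/s1.png',cv2.resize(c['frame'][120:300,200:420,::-1],None,fx=3,fy=3,interpolation=cv2.INTER_CUBIC))
```

```text
at [556.1 205.6 218.9] [ 179.96   -0.   -166.04] t 8.525 F [ 1.3 -0.3 -0.1] 0.1277735900365065
[[-4.0, 9.2, 2.0, 0.0, 0.0, 0.1], [-7.9, 18.4, 3.9, 0.0, 0.0, 0.2], [-7.9, 18.4, 18.9, 0.0, 0.0, 0.2], [-7.9, 18.4, 33.9, 0.0, 0.0, 0.2]]
```

View pics/s1.png

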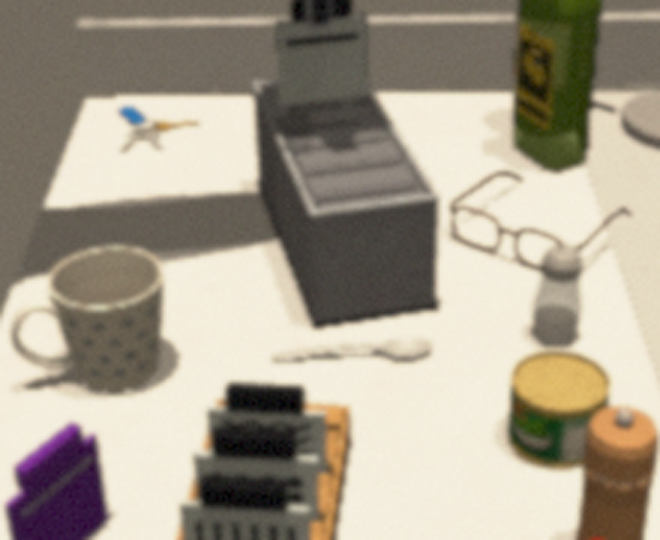

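The held insert0 hangs upright over the caddy at crop (322,65), and three inserts remain in the rack. Next I lower it into slot3.

carry_out:
  rows:
    - [-4, 10, 2, 0, 0, 0]
    - [-8, 18.5, 4, 0, 0, 0]
    - [-8, 18.5, 4, 0, 0, 0]
    - [-8, 18.5, 15, 0, 0, 0]
    - [-8, 18.5, 26, 0, 0, 0]
    - [-8, 18.5, 36, 0, 0, 0]
    - [-8, 18.5, 45, 0, 0, 0]
    - [-8, 18.5, 55, 0, 0, 0]
    - [-8, 18.5, 62, 0, 0, 0]
    - [-8, 18.5, 70, 0, 0, 0]

```text
time_s: 9.82
ee_pos: [0.5601, 0.2229, 0.1479]
ee_rot: [-3.142, 0.0, -2.901]
wrist_force: [-0.3, -0.3, -0.3]
grip_width: 0.124
grasp_force: 60.0
```

Run:
```python
from h import *
plan([(*cad(40),139,193.8,1)])
print(readout.sense()['moment'])
```

```text
at [560.1 222.9 147.9] [-1.8000e+02  1.0000e-02 -1.6622e+02] t 9.825 F [-0.3 -0.3 -0.3] 0.12385395786910987
[[0.1, 2.6, 8.9, 0.0, 0.0, 0.0]]
[0.03214378 0.00754629 0.05078442]
```

carry_out:
  rows:
    - [0, 1, 3, 0, 0, 0]
    - [0, 1.5, 6, 0, 0, 0]
    - [0, 1.5, 9, 0, 0, 0]
    - [0, 1.5, 10, 0, 0, 0]
    - [0, 1.5, 10, 0, 0, 0]

```text
time_s: 10.45
ee_pos: [0.5597, 0.2244, 0.1389]
ee_rot: [3.142, 0.001, -2.901]
wrist_force: [-1.3, 0.6, 4.0]
grip_width: 0.129
grasp_force: 60.7
```

carry_out:
  rows:
    - [0, 0, 0, 0, 0, 0]
    - [0, 0, 0, 0, 0, 0]
    - [0, 0, 0, 0, 0, 0]
    - [0, 0, -15, 0, 0, 0]
    - [0, 0, -40, 0, 0, 0]
    - [0, 0, -75, 0, 0, 0]
    - [0, 0, -100, 0, 0, 0]
  jaw: 35

```text
time_s: 11.32
ee_pos: [0.5599, 0.2244, 0.241]
ee_rot: [3.142, 0.002, -2.901]
wrist_force: [0.3, 0.1, -0.2]
grip_width: 0.351
grasp_force: 0.0
```

```bash
cat >> h.py <<'E'
def seated():
    P=cloud(cap('top'));m=np.zeros(P.shape[:2],bool);m[160:240,190:310]=1
    q=P[m&(P[...,2]<.2)&(P[...,2]>.125)]*1000
    d=q[:,:2]-CC; yl=d@[-np.sin(CY),np.cos(CY)]; xl=d@[np.cos(CY),np.sin(CY)]
    for s,y in enumerate((-104,-56,-8,40)):
        k=(abs(yl-y)<20)&(abs(xl)<60)
        kt=k&(q[:,2]>151)
        if kt.sum()>10: print('slot',s,kt.sum(),'top z',np.percentile(q[kt,2],[50,95]).round(1),'x',((xl[kt].min()+xl[kt].max())/2).round(1),'y',np.median(yl[kt]).round(1))
E
python3 - <<'E'
from h import *
seated()
meas()
plan([(518.5,-178.5,215,174.4,8),(518.5,-178.5,150,174.4,2)])
E
```

```text
slot 3 44 top z [161.4 166. ] x -11.5 y 39.4
rack 1405 ((494.6211242675781, -148.6532745361328), (177.66250610351562, 333.815673828125), 21.66974639892578)
bar 72 [367. 214.] [ 519.6 -177.8  106.3] ((518.2811279296875, -178.5582733154297), (12.414319038391113, 53.28697967529297), 87.51469421386719)
bar 76 [382. 216.] [ 514.6 -224.5  106.8] ((513.571533203125, -226.13839721679688), (12.509753227233887, 54.241790771484375), 83.94964599609375)
bar 78 [398. 218.] [ 509.7 -272.9  106.5] ((510.92041015625, -273.6989440917969), (11.310450553894043, 53.50617218017578), 83.94634246826172)
pad up 56 [528.8 273.6 173.6] ((536.1485595703125, 254.798583984375), (18.60074234008789, 71.56488800048828), 17.19672966003418)
ribs/rim 1821 [572.9 145.8 112.4] ((571.0859375, 177.0458221435547), (113.58576202392578, 254.0182647705078), 13.689730644226074)
at [560.7 224.6 242.3] [ 180.      0.33 -166.23] t 11.425 F [ 1.  -1.   0.5] 0.35024218717101024
[[17.1, -47.7, 3.3, 0.0, 0.3, 2.4], [34.3, -95.4, 6.6, 0.0, 0.3, 4.8], [51.4, -143.1, 9.9, 0.0, 0.3, 7.3], [68.5, -190.7, 13.3, 0.0, 0.3, 9.7], [85.7, -238.4, 16.6, 0.0, 0.3, 12.1], [102.8, -286.1, 19.9, 0.0, 0.3, 14.5], [119.9, -333.8, 23.2, 0.0, 0.3, 16.9], [137.1, -381.5, 26.5, 0.1, 0.3, 19.4], [137.2, -381.5, 59.0, 0.1, 0.3, 19.4], [137.4, -381.5, 91.5, 0.1, 0.3, 19.4]]
```

carry_out:
  rows:
    - [17, -48, 3, 0, 0, 2.4]
    - [34, -95, 7, 0, 0, 5]
    - [51, -143, 10, 0, 0, 7]
    - [68, -191, 13, 0, 0, 10]
    - [86, -238, 17, 0, 0, 12]
    - [103, -286, 20, 0, 0, 14.5]
    - [120, -334, 23, 0, 0, 17]
    - [137, -381, 27, 0, 0, 19.4]
    - [137, -381, 59, 0, 0, 19.4]
    - [137, -381, 91, 0, 0, 19.4]

```text
time_s: 12.68
ee_pos: [0.517, -0.1793, 0.1465]
ee_rot: [-3.141, 0.0, 3.042]
wrist_force: [-1.0, 0.4, -0.7]
grip_width: 0.349
grasp_force: 0.0
```

Run:
```python
from h import *
meas()
seated()
plan([(518.3,-178.5,82,174.4,1)])
```

```text
rack 290 ((466.74591064453125, -84.10214233398438), (58.5305061340332, 260.55029296875), 60.92335891723633)
pad up 244 [545.4 284.4 174.5] ((550.6673583984375, 261.929931640625), (53.02772521972656, 87.25091552734375), 12.8279390335083)
ribs/rim 2095 [576.6 157.5 112.5] ((568.9324951171875, 186.36196899414062), (113.79615783691406, 273.4999694824219), 13.73510456085205)
slot 3 82 top z [160.9 165.3] x -0.2 y 39.5
at [ 515.5 -177.8  144.4] [179.88  -0.3  174.33] t 12.775 F [-1.2  0.5 -0.4] 0.348531815726288
[[-3.2, -0.6, 62.4, 0.1, -0.3, -0.1]]
```

carry_out:
  rows:
    - [-2, -0.5, 20, 0, 0, 0]
    - [-2, -0.5, 36, 0, 0, 0]
    - [-2, -0.5, 50, 0, 0, 0]
    - [-2, -0.5, 60, 0, 0, 0]
    - [-2, -0.5, 64, 0, 0, 0]
    - [-2, -0.5, 64, 0, 0, 0]

```text
time_s: 13.52
ee_pos: [0.5193, -0.1791, 0.0834]
ee_rot: [3.142, 0.0, 3.043]
wrist_force: [0.8, -0.0, 0.1]
grip_width: 0.349
grasp_force: 0.0
```

carry_out:
  rows:
    - [0, 0, 0, 0, 0, 0]
    - [0, 0, 0, 0, 0, 0]
    - [0, 0, 0, 0, 0, 0]
    - [0, 0, 0, 0, 0, 0]
  jaw: 0
  newtons: 60

```text
time_s: 14.02
ee_pos: [0.5196, -0.1793, 0.0839]
ee_rot: [-3.141, 0.001, 3.043]
wrist_force: [-0.1, -1.1, 5.1]
grip_width: 0.128
grasp_force: 59.6
```

Run:
```python
from h import *
plan([(518,-178.5,217,174.4,3),(*cad(-8),217,193.8,6)])
```

```text
at [ 519.6 -179.3   83.9] [-1.7996e+02  7.0000e-02  1.7437e+02] t 14.025 F [-0.1 -1.1  5.1] 0.12763117647030117
[[0.5, 0.2, -44.4, 0.0, 0.1, 0.0], [1.0, 0.4, -88.7, 0.0, 0.1, 0.0], [1.5, 0.6, -133.1, 0.0, 0.1, 0.0], [-1.4, 60.7, -133.2, 0.0, 0.1, -3.3], [-4.3, 120.8, -133.2, 0.0, 0.1, -6.5], [-7.2, 181.0, -133.2, 0.0, 0.1, -9.7], [-10.2, 241.1, -133.3, 0.0, 0.1, -13.0], [-13.1, 301.2, -133.3, 0.0, 0.1, -16.2], [-16.0, 361.4, -133.3, 0.0, 0.1, -19.4]]
```

carry_out:
  rows:
    - [0, 0, -15, 0, 0, 0]
    - [0, 0, -50, 0, 0, 0]
    - [0, 0, -95, 0, 0, 0]
    - [0, 0, -135, 0, 0, 0]
    - [-1, 55, -135, 0, 0, -3]
    - [-4, 115, -135, 0, 0, -6]
    - [-7, 177, -135, 0, 0, -10]
    - [-10, 239, -135, 0, 0, -13]
    - [-13, 300, -135, 0, 0, -16]
    - [-16, 355, -135, 0, 0, -19.4]

```text
time_s: 15.28
ee_pos: [0.5697, 0.175, 0.2191]
ee_rot: [3.141, 0.0, -2.899]
wrist_force: [0.8, -0.7, -0.6]
grip_width: 0.124
grasp_force: 58.8
```

carry_out:
  rows:
    - [0, 6, 0, 0, 0, 0]
    - [0, 6, 0, 0, 0, 0]

```text
time_s: 15.52
ee_pos: [0.5681, 0.1788, 0.2185]
ee_rot: [-3.141, -0.001, -2.9]
wrist_force: [0.1, -0.2, -1.7]
grip_width: 0.129
grasp_force: 58.8
```

Run:
```python
from h import *
plan([(*cad(-8),139,193.8,1)])
```

```text
at [568.1 178.8 218.5] [-1.7999e+02 -3.0000e-02 -1.6618e+02] t 15.525 F [ 0.1 -0.2 -1.7] 0.12905720503451323
[[-2.7, -0.6, 79.5, 0.0, 0.0, 0.0]]
```

carry_out:
  rows:
    - [-3, -0.5, 12, 0, 0, 0]
    - [-3, -0.5, 24, 0, 0, 0]
    - [-3, -0.5, 35, 0, 0, 0]
    - [-3, -0.5, 45, 0, 0, 0]
    - [-3, -0.5, 55, 0, 0, 0]
    - [-3, -0.5, 65, 0, 0, 0]
    - [-3, -0.5, 72, 0, 0, 0]
    - [-3, -0.5, 77, 0, 0, 0]
    - [-3, -0.5, 80, 0, 0, 0]
    - [-3, -0.5, 80, 0, 0, 0]

```text
time_s: 16.77
ee_pos: [0.5716, 0.1787, 0.1388]
ee_rot: [-3.141, 0.001, -2.901]
wrist_force: [-1.9, -3.6, 4.4]
grip_width: 0.129
grasp_force: 59.7
```

carry_out:
  rows:
    - [0, 0, 0, 0, 0, 0]
    - [0, 0, 0, 0, 0, 0]
    - [0, 0, 0, 0, 0, 0]
    - [0, 0, -15, 0, 0, 0]
    - [0, 0, -40, 0, 0, 0]
    - [0, 0, -75, 0, 0, 0]
    - [0, 0, -100, 0, 0, 0]
  jaw: 35

```text
time_s: 17.65
ee_pos: [0.5718, 0.1788, 0.241]
ee_rot: [-3.141, 0.002, -2.901]
wrist_force: [0.5, 0.4, -0.6]
grip_width: 0.351
grasp_force: 0.0
```

Run:
```python
from h import *
seated()
meas()
plan([(513.7,-226,215,174.4,8),(513.7,-226,150,174.4,2)])
```

```text
slot 2 44 top z [161.6 165.4] x -11.6 y -6.9
slot 3 25 top z [160.7 165.2] x -18.2 y 37.9
rack 1451 ((493.6595764160156, -145.41587829589844), (178.0511932373047, 338.9710998535156), 21.591096878051758)
bar 78 [382. 216.] [ 514.7 -224.6  106.9] ((515.177490234375, -226.01406860351562), (12.491661071777344, 57.36833953857422), 82.55670166015625)
bar 76 [398. 218.] [ 509.9 -273.1  106.4] ((511.0921936035156, -273.7904968261719), (11.834955215454102, 52.889713287353516), 83.93928527832031)
ribs/rim 1427 [568.6 123.8 112.4] ((578.5133666992188, 147.8094482421875), (114.01335144042969, 193.44033813476562), 13.712687492370605)
at [572.6 179.  242.3] [-179.98    0.33 -166.22] t 17.75 F [-0.2 -0.7  0.2] 0.3503742523091365
[[19.2, -47.4, 3.3, 0.0, 0.3, 2.4], [38.5, -94.8, 6.6, 0.0, 0.3, 4.8], [57.7, -142.2, 10.0, 0.0, 0.3, 7.3], [76.9, -189.6, 13.3, 0.0, 0.3, 9.7], [96.1, -237.0, 16.6, 0.0, 0.3, 12.1], [115.4, -284.5, 19.9, 0.0, 0.3, 14.5], [134.6, -331.9, 23.2, 0.0, 0.3, 17.0], [153.8, -379.3, 26.6, 0.0, 0.3, 19.4], [154.0, -379.3, 59.1, 0.0, 0.3, 19.4], [154.2, -379.3, 91.6, 0.0, 0.3, 19.4]]
```

carry_out:
  rows:
    - [19, -47, 3, 0, 0, 2.4]
    - [38, -95, 7, 0, 0, 5]
    - [57, -142, 10, 0, 0, 7]
    - [76, -190, 13, 0, 0, 10]
    - [95, -237, 17, 0, 0, 12]
    - [114, -284, 20, 0, 0, 14.5]
    - [133, -332, 23, 0, 0, 17]
    - [152, -379, 27, 0, 0, 19.4]
    - [152, -379, 59, 0, 0, 19.4]
    - [152, -379, 91, 0, 0, 19.4]

```text
time_s: 19.0
ee_pos: [0.5138, -0.2265, 0.1465]
ee_rot: [-3.142, 0.0, 3.042]
wrist_force: [-0.8, 0.4, -0.1]
grip_width: 0.348
grasp_force: 0.0
```

carry_out:
  rows:
    - [0, 0, 0, 0, 0, 0]
    - [0, 0, 0, 0, 0, 0]

```text
time_s: 19.25
ee_pos: [0.5146, -0.2256, 0.1485]
ee_rot: [-3.141, 0.001, 3.044]
wrist_force: [-0.2, 0.1, 1.3]
grip_width: 0.352
grasp_force: 0.0
```

Run:
```python
from h import *
seated()
plan([(514,-225.7,82,174.4,1)])
```

```text
slot 2 80 top z [161.6 164.6] x 0.6 y -7.0
slot 3 86 top z [161.7 165.7] x -0.5 y 39.7
at [ 514.8 -225.7  148.8] [-1.7995e+02  1.0000e-01  1.7439e+02] t 19.3 F [ 0.1 -0.9  0.2] 0.3464553875953111
[[0.9, 0.0, 66.8, -0.1, 0.1, 0.0]]
```

carry_out:
  rows:
    - [1, 0, 20, 0, 0, 0]
    - [1, 0, 36, 0, 0, 0]
    - [1, 0, 50, 0, 0, 0]
    - [1, 0, 60, 0, 0, 0]
    - [1, 0, 66, 0, 0, 0]
    - [1, 0, 66, 0, 0, 0]

```text
time_s: 20.05
ee_pos: [0.5131, -0.2254, 0.0811]
ee_rot: [3.141, -0.0, 3.043]
wrist_force: [-0.5, 0.1, 0.4]
grip_width: 0.349
grasp_force: 0.0
```

carry_out:
  rows:
    - [0, 0, 0, 0, 0, 0]
    - [0, 0, 0, 0, 0, 0]
    - [0, 0, 0, 0, 0, 0]
    - [0, 0, 0, 0, 0, 0]
  jaw: 0

```text
time_s: 20.55
ee_pos: [0.5134, -0.2258, 0.0818]
ee_rot: [-3.141, 0.001, 3.043]
wrist_force: [0.6, -1.5, 5.2]
grip_width: 0.127
grasp_force: 59.8
```

Run:
```python
from h import *
plan([(514,-225.7,219,174.4,3),(*cad(-56),219,193.8,6)])
```

```text
at [ 513.4 -225.8   81.8] [-1.7995e+02  5.0000e-02  1.7436e+02] t 20.55 F [ 0.6 -1.5  5.2] 0.12747959852960714
[[-0.2, 0.0, -45.7, 0.0, 0.1, 0.0], [-0.5, 0.0, -91.5, 0.0, 0.1, 0.0], [-0.7, 0.1, -137.2, 0.0, 0.1, 0.0], [-6.1, 60.5, -137.2, -0.1, 0.1, -3.3], [-11.6, 121.0, -137.3, -0.1, 0.1, -6.5], [-17.1, 181.5, -137.3, -0.1, 0.1, -9.7], [-22.5, 242.0, -137.4, -0.1, 0.0, -13.0], [-28.0, 302.5, -137.4, -0.1, 0.0, -16.2], [-33.4, 363.0, -137.5, -0.1, 0.0, -19.4]]
```

carry_out:
  rows:
    - [0, 0, -15, 0, 0, 0]
    - [0, 0, -50, 0, 0, 0]
    - [0, 0, -95, 0, 0, 0]
    - [0, 0, -137, 0, 0, 0]
    - [-5, 55, -137, 0, 0, -3]
    - [-11, 116, -137, 0, 0, -6]
    - [-17, 177, -137, 0, 0, -10]
    - [-22, 239, -137, 0, 0, -13]
    - [-28, 300, -137, 0, 0, -16]
    - [-33, 357, -137, 0, 0, -19.4]

```text
time_s: 21.8
ee_pos: [0.5806, 0.1292, 0.2191]
ee_rot: [3.141, 0.0, -2.899]
wrist_force: [0.0, -0.2, -1.0]
grip_width: 0.131
grasp_force: 58.9
```

carry_out:
  rows:
    - [0, 6, 0, 0, 0, 0]
    - [0, 6, 0, 0, 0, 0]
    - [0, 6, 0, 0, 0, 0]

```text
time_s: 22.18
ee_pos: [0.5794, 0.1313, 0.2186]
ee_rot: [-3.142, -0.0, -2.903]
wrist_force: [-0.5, 0.3, -0.3]
grip_width: 0.128
grasp_force: 58.9
```

Run:
```python
from h import *
plan([(*cad(-56),137,193.8,1)])
```

```text
at [579.4 131.3 218.6] [-1.8000e+02 -1.0000e-02 -1.6631e+02] t 22.175 F [-0.5  0.3 -0.3] 0.12823675864656012
[[-3.0, 0.2, 81.6, 0.0, 0.0, -0.1]]
```

carry_out:
  rows:
    - [-3, 0, 12, 0, 0, 0]
    - [-3, 0, 24, 0, 0, 0]
    - [-3, 0, 35, 0, 0, 0]
    - [-3, 0, 45, 0, 0, 0]
    - [-3, 0, 55, 0, 0, 0]
    - [-3, 0, 65, 0, 0, 0]
    - [-3, 0, 73, 0, 0, 0]
    - [-3, 0, 79, 0, 0, 0]
    - [-3, 0, 82, 0, 0, 0]
    - [-3, 0, 82, 0, 0, 0]

```text
time_s: 23.42
ee_pos: [0.5828, 0.1326, 0.1363]
ee_rot: [-3.14, 0.0, -2.902]
wrist_force: [0.4, -5.9, 3.1]
grip_width: 0.128
grasp_force: 60.1
```

carry_out:
  rows:
    - [0, 0, 0, 0, 0, 0]
    - [0, 0, 0, 0, 0, 0]
    - [0, 0, 0, 0, 0, 0]
    - [0, 0, -15, 0, 0, 0]
    - [0, 0, -40, 0, 0, 0]
    - [0, 0, -75, 0, 0, 0]
    - [0, 0, -103, 0, 0, 0]
  jaw: 35

```text
time_s: 24.3
ee_pos: [0.5826, 0.1333, 0.2418]
ee_rot: [-3.141, 0.002, -2.901]
wrist_force: [0.4, -0.2, -0.5]
grip_width: 0.345
grasp_force: 0.0
```

Run:
```python
from h import *
seated()
meas()
plan([(510.5,-273.5,215,174.4,8),(510.5,-273.5,150,174.4,2)])
```

```text
slot 1 41 top z [161.3 165.2] x -11.8 y -53.7
rack 1543 ((494.20599365234375, -146.63217163085938), (178.21031188964844, 335.5501708984375), 21.627595901489258)
bar 79 [398. 218.] [ 509.9 -273.   106.5] ((510.66033935546875, -273.8342590332031), (12.191636085510254, 53.208736419677734), 84.2658462524414)
ribs/rim 859 [569.2  99.2 112.7] ((586.9136352539062, 114.01907348632812), (114.1189193725586, 123.8546371459961), 13.547036170959473)
at [583.6 133.4 243.6] [-179.96    0.35 -166.22] t 24.4 F [-0.2 -0.2 -0.2] 0.35049130659185135
[[21.0, -47.2, 3.5, 0.0, 0.4, 2.4], [42.0, -94.4, 7.0, 0.0, 0.4, 4.8], [63.0, -141.6, 10.5, 0.0, 0.4, 7.3], [84.0, -188.9, 13.9, 0.0, 0.4, 9.7], [105.0, -236.1, 17.4, 0.0, 0.4, 12.1], [126.1, -283.3, 20.9, 0.0, 0.4, 14.5], [147.1, -330.5, 24.4, 0.0, 0.4, 17.0], [168.1, -377.7, 27.9, 0.0, 0.4, 19.4], [168.3, -377.7, 60.4, 0.0, 0.4, 19.4], [168.5, -377.7, 92.9, 0.0, 0.4, 19.4]]
```

carry_out:
  rows:
    - [21, -47, 3, 0, 0, 2.4]
    - [42, -95, 7, 0, 0, 5]
    - [63, -142, 10, 0, 0, 7]
    - [83, -189, 14, 0, 0, 10]
    - [104, -236, 17, 0, 0, 12]
    - [125, -283, 21, 0, 0, 14.5]
    - [146, -330, 24, 0, 0, 17]
    - [167, -377, 28, 0, 0, 19.4]
    - [167, -377, 60, 0, 0, 19.4]
    - [167, -377, 92, 0, 0, 19.4]

```text
time_s: 25.65
ee_pos: [0.5097, -0.2737, 0.1465]
ee_rot: [-3.142, 0.0, 3.042]
wrist_force: [0.2, 0.5, -0.0]
grip_width: 0.349
grasp_force: 0.0
```

carry_out:
  rows:
    - [0, 0, 0, 0, 0, 0]
    - [0, 0, 0, 0, 0, 0]

```text
time_s: 25.9
ee_pos: [0.5105, -0.2729, 0.1485]
ee_rot: [-3.141, 0.001, 3.044]
wrist_force: [0.0, 0.1, 0.3]
grip_width: 0.35
grasp_force: 0.0
```

Run:
```python
from h import *
seated()
plan([(510.3,-273.5,82,174.4,1)])
```

```text
slot 1 80 top z [161.2 165.5] x 1.8 y -53.7
slot 2 81 top z [161.6 166. ] x 0.9 y -7.2
slot 3 81 top z [161.4 166.1] x -0.1 y 40.0
at [ 510.7 -273.   148.9] [-1.7994e+02  1.1000e-01  1.7439e+02] t 25.95 F [ 0.7  0.3 -0.2] 0.34834786437000714
[[0.5, -0.5, 66.9, -0.1, 0.1, 0.0]]
```

carry_out:
  rows:
    - [0.5, 0.5, 20, 0, 0, 0]
    - [0.5, 0.5, 36, 0, 0, 0]
    - [0.5, 0.5, 50, 0, 0, 0]
    - [0.5, 0.5, 60, 0, 0, 0]
    - [0.5, 0.5, 66, 0, 0, 0]
    - [0.5, 0.5, 66, 0, 0, 0]

```text
time_s: 26.7
ee_pos: [0.5095, -0.2722, 0.0812]
ee_rot: [3.141, -0.0, 3.043]
wrist_force: [0.0, -0.2, 0.1]
grip_width: 0.349
grasp_force: 0.0
```

carry_out:
  rows:
    - [0, 0, 0, 0, 0, 0]
    - [0, 0, 0, 0, 0, 0]
    - [0, 0, 0, 0, 0, 0]
    - [0, 0, 0, 0, 0, 0]
  jaw: 0

```text
time_s: 27.2
ee_pos: [0.5099, -0.2728, 0.0818]
ee_rot: [-3.14, 0.001, 3.043]
wrist_force: [-0.6, -3.9, 4.4]
grip_width: 0.13
grasp_force: 59.3
```

Run:
```python
from h import *
plan([(510.3,-273.5,219,174.4,3),(*cad(-104),219,193.8,6)])
```

```text
at [ 509.9 -272.8   81.8] [-1.7993e+02  6.0000e-02  1.7435e+02] t 27.2 F [-0.6 -3.9  4.4] 0.13044631315666796
[[-0.2, -0.3, -45.7, -0.1, 0.1, 0.0], [-0.4, -0.5, -91.5, -0.1, 0.1, 0.0], [-0.6, -0.8, -137.2, -0.1, 0.1, 0.0], [-8.6, 60.1, -137.2, -0.1, 0.1, -3.3], [-16.5, 121.0, -137.3, -0.1, 0.1, -6.5], [-24.5, 182.0, -137.4, -0.1, 0.0, -9.7], [-32.4, 242.9, -137.4, -0.1, 0.0, -13.0], [-40.4, 303.8, -137.5, -0.1, 0.0, -16.2], [-48.3, 364.8, -137.6, -0.1, 0.0, -19.4]]
```

carry_out:
  rows:
    - [0, 0, -15, 0, 0, 0]
    - [0, 0, -50, 0, 0, 0]
    - [0, 0, -95, 0, 0, 0]
    - [0, 0, -137, 0, 0, 0]
    - [-8, 55, -137, 0, 0, -3]
    - [-16, 116, -137, 0, 0, -6]
    - [-24, 177, -137, 0, 0, -10]
    - [-32, 239, -137, 0, 0, -13]
    - [-40, 300, -137, 0, 0, -16]
    - [-48, 358, -137, 0, 0, -19.4]

```text
time_s: 28.45
ee_pos: [0.592, 0.0821, 0.2191]
ee_rot: [3.14, -0.0, -2.899]
wrist_force: [0.4, 0.7, -0.1]
grip_width: 0.126
grasp_force: 58.9
```

carry_out:
  rows:
    - [0, 6, 0, 0, 0, 0]
    - [0, 6, 0, 0, 0, 0]
    - [0, 6, 0, 0, 0, 0]

```text
time_s: 28.82
ee_pos: [0.5908, 0.0841, 0.2186]
ee_rot: [3.141, -0.0, -2.903]
wrist_force: [0.9, -0.7, 0.4]
grip_width: 0.125
grasp_force: 58.9
```

Run:
```python
from h import *
plan([(*cad(-104),137,193.8,1)])
```

```text
at [590.8  84.1 218.6] [ 1.7999e+02 -1.0000e-02 -1.6631e+02] t 28.825 F [ 0.9 -0.7  0.4] 0.12467276271833856
[[-3.2, 0.7, 81.6, 0.0, 0.0, -0.1]]
```

carry_out:
  rows:
    - [-3, 0, 12, 0, 0, 0]
    - [-3, 0, 24, 0, 0, 0]
    - [-3, 0, 35, 0, 0, 0]
    - [-3, 0, 45, 0, 0, 0]
    - [-3, 0, 55, 0, 0, 0]
    - [-3, 0, 65, 0, 0, 0]
    - [-3, 0, 73, 0, 0, 0]
    - [-3, 0, 79, 0, 0, 0]
    - [-3, 0, 82, 0, 0, 0]
    - [-3, 0, 82, 0, 0, 0]

```text
time_s: 30.08
ee_pos: [0.594, 0.0858, 0.1366]
ee_rot: [-3.141, 0.0, -2.901]
wrist_force: [-1.7, -1.1, 4.0]
grip_width: 0.129
grasp_force: 59.6
```

carry_out:
  rows:
    - [0, 0, 0, 0, 0, 0]
    - [0, 0, 0, 0, 0, 0]
    - [0, 0, 0, 0, 0, 0]
    - [0, 0, -15, 0, 0, 0]
    - [0, 0, -40, 0, 0, 0]
    - [0, 0, -75, 0, 0, 0]
    - [0, 0, -103, 0, 0, 0]
  jaw: 35

```text
time_s: 30.95
ee_pos: [0.5941, 0.0859, 0.2419]
ee_rot: [-3.141, 0.002, -2.901]
wrist_force: [1.1, 0.0, 0.2]
grip_width: 0.353
grasp_force: 0.0
```

Run:
```python
from h import *
plan([(*cad(102),230,193.8,4),(*cad(102),190,193.8,2)])
```

```text
at [594.1  85.9 241.9] [-1.7998e+02  1.0000e-01 -1.6623e+02] t 30.95 F [1.1 0.  0.2] 0.3526640074042859
[[0.1, 51.5, 2.9, 0.0, 0.1, 0.0], [0.3, 102.9, 5.9, 0.0, 0.1, 0.0], [0.4, 154.4, 8.8, 0.0, 0.1, 0.0], [0.6, 205.8, 11.8, 0.0, 0.1, 0.0], [0.6, 205.8, 31.8, 0.0, 0.1, 0.0], [0.6, 205.8, 51.8, 0.0, 0.1, 0.0]]
```

carry_out:
  rows:
    - [0, 50, 0, 0, 0, 0]
    - [0, 103, 3, 0, 0, 0]
    - [0, 155, 6, 0, 0, 0]
    - [0, 206, 12, 0, 0, 0]
    - [0, 206, 32, 0, 0, 0]
    - [0, 206, 52, 0, 0, 0]
    - [0, 206, 52, 0, 0, 0]
  jaw: 0

```text
time_s: 31.82
ee_pos: [0.5443, 0.286, 0.187]
ee_rot: [-3.141, -0.002, -2.901]
wrist_force: [-0.6, 0.5, 0.7]
grip_width: 0.004
grasp_force: 0.0
```

Run:
```python
from h import *
seated()
plan([(*cad(102),114,193.8,1)])
c=load('top');d=cap('side')
o=np.vstack([cv2.resize(c['frame'][120:250,170:450,::-1],(616,286),interpolation=cv2.INTER_CUBIC),cv2.resize(d['frame'][130:300,190:410,::-1][:113],(616,310),interpolation=cv2.INTER_CUBIC)])
cv2.imwrite('pics/all4.png',o)
```

```text
slot 0 78 top z [162.  165.1] x 0.8 y -104.3
slot 1 80 top z [161.9 165.4] x 1.8 y -55.2
slot 2 84 top z [161.5 165.2] x 0.6 y -6.8
slot 3 82 top z [161.5 165.5] x -0.2 y 39.6
at [544.9 286.  188. ] [-1.8000e+02 -1.0000e-02 -1.6623e+02] t 31.875 F [0.1 0.  0. ] -0.0016545970598216121
[[0.3, -0.2, 74.0, 0.0, 0.0, 0.0]]
```

View pics/all4.png

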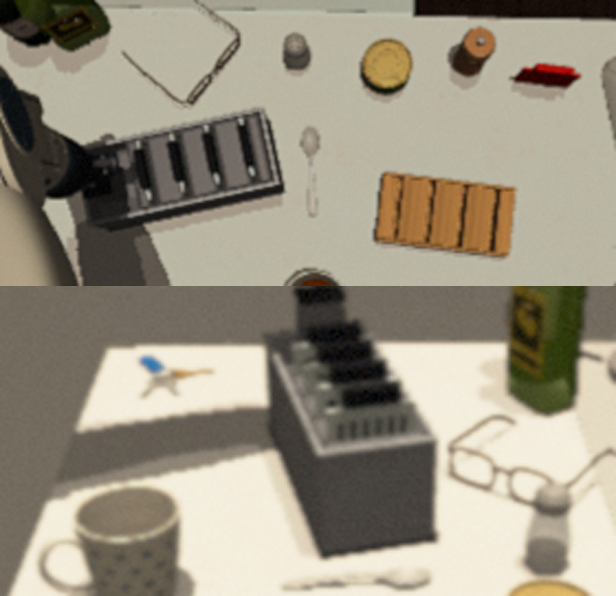

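All four inserts sit evenly in the slots (crop x 140–250, y 145–170), the rack is empty, and the bystanders haven't moved. Next I press the pad to the stop.

carry_out:
  rows:
    - [0, 0, 10, 0, 0, 0]
    - [0, 0, 20, 0, 0, 0]
    - [0, 0, 30, 0, 0, 0]
    - [0, 0, 40, 0, 0, 0]
    - [0, 0, 50, 0, 0, 0]
    - [0, 0, 59, 0, 0, 0]
    - [0, 0, 66, 0, 0, 0]
    - [0, 0, 71, 0, 0, 0]
    - [0, 0, 74, 0, 0, 0]
    - [0, 0, 75, 0, 0, 0]

```text
time_s: 33.17
ee_pos: [0.5458, 0.2863, 0.1163]
ee_rot: [3.141, 0.006, -2.901]
wrist_force: [-9.9, -3.6, 36.6]
grip_width: 0.004
grasp_force: 18.3
```

carry_out:
  rows:
    - [0, 0, 1, 0, 0, 0]
    - [0, 0, 2, 0, 0, 0]
    - [0, 0, 2, 0, 0, 0]

```text
time_s: 33.55
ee_pos: [0.5462, 0.2868, 0.1159]
ee_rot: [3.14, 0.008, -2.901]
wrist_force: [-14.0, -12.7, 55.4]
grip_width: -0.001
grasp_force: 26.7
```

At the stop. Now I retreat gently and let the latch catch.

carry_out:
  rows:
    - [0, 0, -5, 0, 0, 0]
    - [0, 0, -10, 0, 0, 0]
    - [0, 0, -18, 0, 0, 0]
    - [0, 0, -30, 0, 0, 0]
    - [0, 0, -60, 0, 0, 0]
    - [0, 0, -100, 0, 0, 0]
    - [-60, 0, -120, 0, 0, 0]
    - [-60, 0, -120, 0, 0, 0]
    - [-60, 0, -120, 0, 0, 0]

```text
time_s: 34.67
ee_pos: [0.6026, 0.3, 0.2292]
ee_rot: [-3.141, -0.003, -2.901]
wrist_force: [-0.5, -0.0, -0.7]
grip_width: 0.005
grasp_force: 0.0
```

Run:
```python
from h import *
for i in range(1):
    P=cloud(cap('top'));m=np.zeros(P.shape[:2],bool);m[160:240,190:310]=1
    q=P[m&(P[...,2]<.2)&(P[...,2]>.05)]*1000
    d=q[:,:2]-CC; yl=d@[-np.sin(CY),np.cos(CY)]; xl=d@[np.cos(CY),np.sin(CY)]
    for y in (-104,-56,-8,40,102):
        z=q[(abs(yl-y)<(5 if y<100 else 15))&(abs(xl)<22),2]; print(y,len(z),np.percentile(z,[20,50,90]).round(1) if len(z) else '')
    for y in (-80,-32,16):
        z=q[(abs(yl-y)<8)&(abs(xl)<30),2]; print('rib',y,np.median(z).round(1))
c=load('top');d=cap('side')
o=np.vstack([cv2.resize(c['frame'][120:250,170:450,::-1],(616,286),interpolation=cv2.INTER_CUBIC),cv2.resize(d['frame'][130:243,190:410,::-1],(616,310),interpolation=cv2.INTER_CUBIC)])
cv2.imwrite('pics/down.png',o)
```

```text
-104 50 [112.8 116.  118.9]
-56 59 [110.6 115.3 119.4]
-8 68 [ 66.  114.3 118.9]
40 78 [ 70.3 114.2 119.4]
102 140 [126.3 128.9 131.9]
rib -80 66.7
rib -32 67.0
rib 16 66.9
```

View pics/down.png

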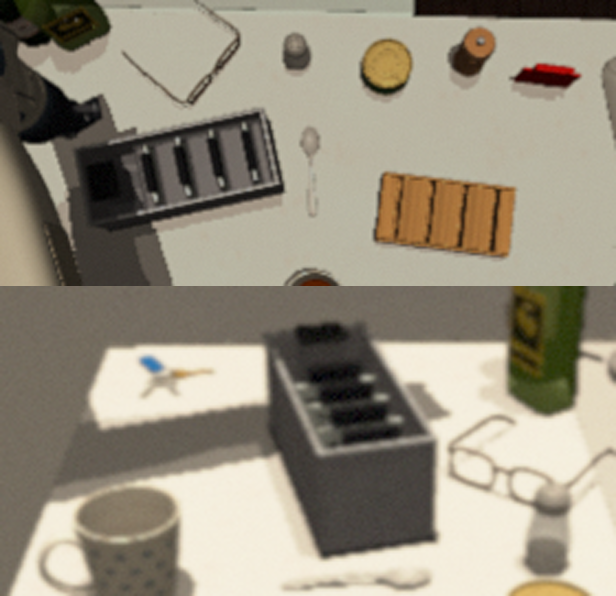

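The carriage is down: pad 128.9 mm, ribs 66.7 mm, four inserts level with the rim, and the tool clear. I wait one more second and hand in.

carry_out:
  rows:
    - [0, 0, -10, 0, 0, 0]
    - [0, 0, -10, 0, 0, 0]
    - [0, 0, -10, 0, 0, 0]
    - [0, 0, -10, 0, 0, 0]
    - [0, 0, -10, 0, 0, 0]
    - [0, 0, -10, 0, 0, 0]
    - [0, 0, -10, 0, 0, 0]
    - [0, 0, -10, 0, 0, 0]

```text
time_s: 35.78
ee_pos: [0.6032, 0.3002, 0.2402]
ee_rot: [-3.142, -0.0, -2.901]
wrist_force: [0.4, -1.2, 0.3]
grip_width: -0.002
grasp_force: 0.0
```

Run:
```python
from cell import finish_job
print(finish_job())
```

```text
the job is handed in; nothing more can be done
None
```

The job is handed in at about 36 s of the 210 s allowed: the last pictures show all four inserts seated in the caddy, the carriage latched down and the bystanders unmoved, but the hand-in returned no verdict.

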